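# Shut and latch the record cleaner

## Task

Push the raised lid of the grey record cleaner fully shut with the fingertips, and only then push the latch lever at the middle of its front up and over past centre so that it snaps down onto the lid. Only push: do not grip or lift anything, and leave the canister, the jar and the brush where they stand.

Things in the scene. Friction and masses are not known exactly. Their poses are not given: they have to be found in the camera images.
- cleaner: grey plastic record spin cleaner: open tub 150 (x) x 360 (y) mm, 120 mm high; drive housing 110 x 50 mm, 95 mm high, on its -y end (to y = -230), with a small knob (107 mm). Fixed to the desk. Origin under the tub's centre at desk level; z up, -x is the front (latch side), y along its length.
- lid (a joint): lid angle: grey plate 152 (front to back) x 362 x 6 mm. Hinge axis along the cleaner's y at x = +76, z = 124 mm of its frame, in mid-thickness. 0 = shut, level (upper face 127 mm above desk); grows as the front edge rises; stop at 1.45. Starts raised; stiff hinge: it stays where left and takes 0.3 to 2 N near the front edge all the way down.
- lid_edge (a point): middle of the lid's free (front) edge, in mid-thickness, 152 mm from the hinge axis; x of this frame points from the edge to the hinge, z out of the lid's upper (outer) face.
- latch (a joint): latch lever angle; lever is at the middle of the front. Pivot along the cleaner's y at x = -91, y = 0, z = 134 mm of its frame. 0 = open, leaning out to -x 0.75 rad from upright; 0.75 = upright, dead centre; 1.5 = latched, leaning back over the lid. A spring snaps it to the nearer end; 2 to 3 N on the bar moves it off its stop. Its rubber foot (36 mm arm) then lies on the shut lid.
- latch_bar (a point): middle of the latch lever's black cross bar, a round bar 16 mm thick and 36 mm long (along the cleaner's y), at the end of a 16 mm wide steel arm; its centre is 66 mm from the pivot. When open it is at x = -136, z = 182 mm of the cleaner's frame; when latched at x = -46, z = 182 mm. The axes of this frame are the cleaner's when open.
- canister_mid (a point): screw-top aluminium canister, 66 mm across, 96 mm high; the point is at its centre, half-way up. To be left alone.
- jar_mid (a point): speckled cream stoneware jar, 84 mm across, 111 mm high with its cork stopper; the point is on its axis, 50 mm up. To be left alone.
- brush_mid (a point): wooden record brush, 110 x 35 x 30 mm, lying on the desk; the point is at its centre. To be left alone.

How it is judged:
By the outcome, as a careful person would: the job done as asked, in the order asked, and still so for the second after the job is handed in, with the robot touching nothing.
It also fails if it takes over 43 s, if anything falls off the work surface, if the arm or the gripper's body presses on something with over 40 N, if the wrist force passes 120 N, or if a joint passes its speed limit or range.

## Robot

A 7-joint arm with a two-finger parallel gripper is mounted at the origin on the work surface. World frame = base frame: x ahead of the robot, y to its left, z up, the work surface at z = 0. Lengths are in m, angles in rad, forces in N, time in s.
With the tool pointing down it reaches from about 0.4 to 0.9 m from the base axis. Payload 5.6 kg.
Tool frame: the origin (TCP) lies at the very end of the fingers, on their centre line; the grasp point (between the pads) lies 19 mm behind it; z points along the fingers, y is the direction in which the jaws open and shut (so a half turn about z gives the same grasp; the last joint's range is limited). The gripper opens to 92 mm and grips with 3 to 60 N. Pads are 20 mm wide; open, the fingers measure 128 mm over their backs; the gripper's body (75 mm by 189 mm) begins 69 mm behind the grasp point.
Start: joints at [-0.043, 0.468, -0.012, 1.603, 0.006, 1.071, -0.056], TCP at [0.65, -0, 0.215] pointing down, gripper open.
Joint ranges: [-2.53, 2.53], [-0.31, 2.02], [-1.57, 1.55], [0.28, 2.44], [-1.29, 4.43], [0.15, 1.84], [-2.92, 2.92]. Speed limits (rad/s): [2.57, 2.57, 3.14, 3.14, 3.14, 3.14, 3.14].

## Interface

Orientations are given as a rotation vector (axis times angle).
In Python, from bench import bot gives the robot as it stands. The module is installed in compiled form; this text tells all that it offers.
- The arm moves only by the tool send_rows, never from a script. Its argument "moves" is a list of rows, each an object of numbers: "x", "y", "z": the shift along the world's x, y, z in m; "rx", "ry", "rz": the turn, a rotation vector about the world's x, y, z in rad; "jaw": the opening, from -1 (shut) to 1 (fully open), so that 0 is half open. A call has 1 to 20 rows; each row shifts and turns the pose as measured when the row begins; what a row does not reach is not made up. A row lasts 1/12 s, in which the tool goes at most 41.7 mm and 7.16 degrees, less where a joint would pass 70% of its speed; a pose out of reach is approached as far as the arm can. A call with a gripper value outside its range is refused whole. The fingers move at their own pace and stop on an object; the grip force is fixed at half the most. Time passes only in rows, so rows that do not move let the fingers close. It gives the time, the measured TCP pose, the force and the opening at its end, in the units of the state.
- bot.read_state(): the state, without advancing time (a new reading comes with each control period).
- bot.grab_frame(name): name is "scene" or "side" or "wrist"; returns a dict with "frame" (420x560x3 uint8, red, green, blue), "camera_matrix" (3x3 intrinsics, pixels), "R" (3x3) and "t" (3): a world point X has camera coordinates R X + t. Camera axes: x right, y down, z forward; pixel columns grow to the right and rows downward; lengths in m; the calibration is good to about 2 mm. A picture is of the moment at which its call begins. There is no depth.
- bot.sign_off(): hands the job in, once; it reports no verdict.
The state is a dict: "clock": time; "joints": joint angles; "dq": joint speeds; "joint_efforts": joint torques, N m; "ee_pos": TCP position; "orientation": TCP orientation; "wrist_force": force on the tool from outside, world axes, zero at the start; "wrist_torque": the same for the moment, N m; "finger_gap": opening from 0.0 (shut) to 1.0 (fully open).
Only numpy, scipy, OpenCV 4.12 (cv2) and the standard library are available. Lean on these libraries where they do the work, as an engineer would, in place of code of your own. Each camera call takes 0.05 s, during which the arm holds its last target.

## Working session

There is one attempt and no reset: what is moved stays moved. The work goes in short steps, Python scripts to look and compute and a tool call to move; the robot and the scene stay as the last step left them, time stands still between calls to the robot, and variables do not carry over. Pictures are saved under pics/ and viewed, and the job is handed in when it is done.

Besides the shell and the picture viewer there is one more tool, called after "Request:" by a JSON object that holds its "op" and its "data". send_rows: Moves the arm, as the interface text tells. Its arguments: {"type":"object","properties":{"moves":{"type":"array"}},"required":["moves"]}

```bash
mkdir -p pics; cat > h.py <<'E'
import numpy as np, cv2
from bench import bot
def grab(n,tag):
    f=bot.grab_frame(n); cv2.imwrite(f'pics/{tag}.png',cv2.cvtColor(f['frame'],cv2.COLOR_RGB2BGR))
    np.savez(f'pics/{tag}.npz',K=f['camera_matrix'],R=f['R'],t=f['t']); return f
def cam(tag):
    d=np.load(f'pics/{tag}.npz'); return d['K'],d['R'],d['t']
def proj(tag,X):
    K,R,t=cam(tag); X=np.atleast_2d(X); c=X@R.T+t; p=c@K.T; return p[:,:2]/p[:,2:]
def tri(obs):
    A=[]
    for tag,(u,v) in obs:
        K,R,t=cam(tag); P=K@np.c_[R,t]; A+= [u*P[2]-P[0], v*P[2]-P[1]]
    A=np.array(A); return np.linalg.lstsq(A[:,:3],-A[:,3],rcond=None)[0]
E
python3 - <<'E'
from h import *
s=bot.read_state(); print({k:np.round(v,3) for k,v in s.items()})
for n in("scene","side","wrist"):
    grab(n,n+"0"); K,R,t=cam(n+"0"); print(n,np.round(-R.T@t,3),np.round(R[2],2))
E
```

```text
{'clock': np.float64(0.0), 'joints': array([-0.043,  0.468, -0.012,  1.604,  0.006,  1.071, -0.056]), 'dq': array([-0.003,  0.001,  0.   ,  0.   ,  0.   ,  0.001, -0.002]), 'joint_efforts': array([-0.0000e+00, -5.2057e+01, -1.3000e-02, -2.4375e+01, -5.7000e-02,
        1.7000e-02,  0.0000e+00]), 'ee_pos': array([ 0.649, -0.   ,  0.214]), 'orientation': array([-2.221e+00, -2.221e+00,  2.000e-03]), 'wrist_force': array([-0.558,  0.058,  0.118]), 'wrist_torque': array([0.03 , 0.095, 0.025]), 'finger_gap': np.float64(0.997)}
scene [1.201 0.585 0.99 ] [-0.53 -0.43 -0.74]
side [ 0.404 -0.849  0.844] [ 0.15  0.78 -0.6 ]
wrist [0.649 0.068 0.384] [-0.   -0.24 -0.97]
```

View pics/scene0.png

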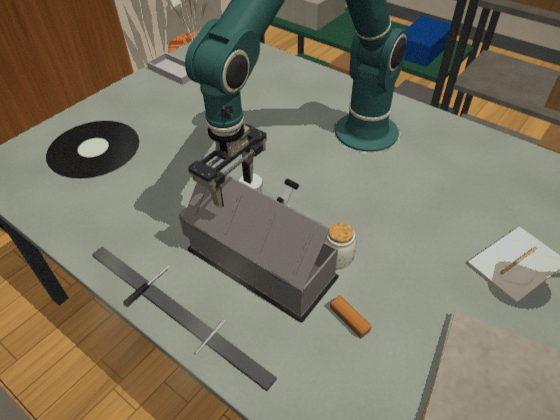

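View pics/side0.png

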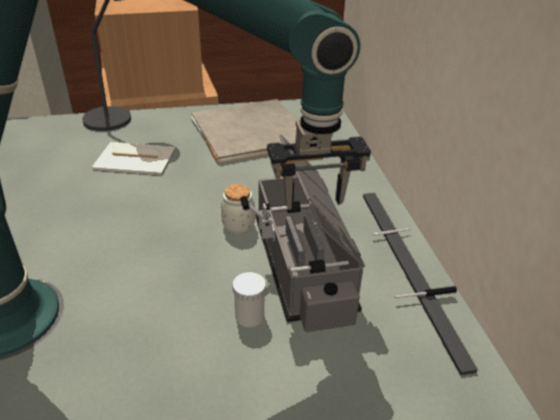

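View pics/wrist0.png

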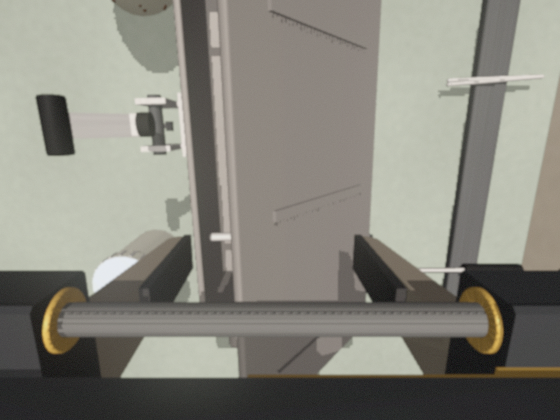

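```bash
python3 - <<'E'
from h import *
a=cv2.imread('pics/scene0.png')[160:320,160:380]; cv2.imwrite('pics/scene0z.png',cv2.resize(a,None,fx=3.6,fy=3.6,interpolation=3))
a=cv2.imread('pics/side0.png')[130:340,210:390]; cv2.imwrite('pics/side0z.png',cv2.resize(a,None,fx=2.8,fy=2.8,interpolation=3))
E
```

```text
(no output)
```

View pics/scene0z.png

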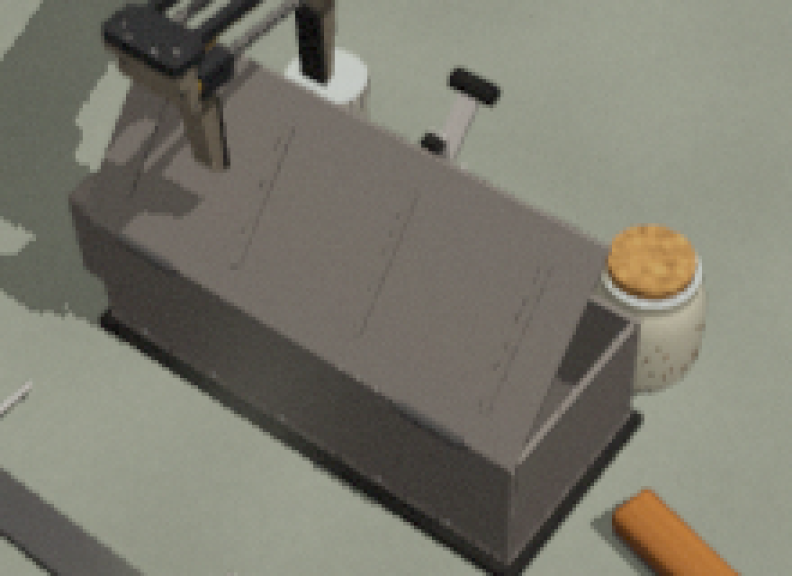

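View pics/side0z.png

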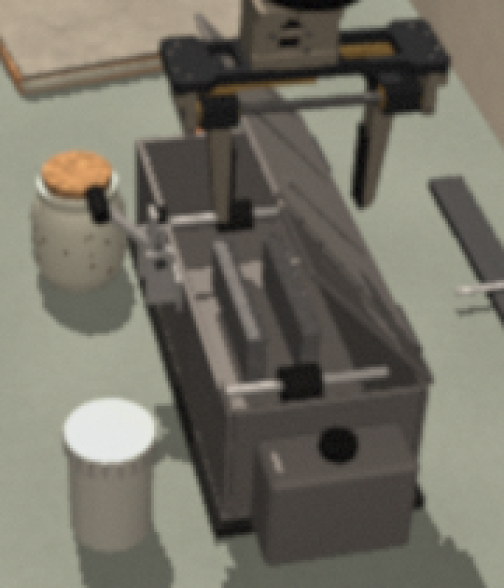

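```bash
cat > fit.py <<'E'
from h import *
from scipy.optimize import least_squares
def lidpt(a,r,y,n=0): # r from hinge, n normal offset (upper)
    return np.array([.076-r*np.cos(a)+n*np.sin(a)*1, y, .124+r*np.sin(a)+n*np.cos(a)])
def W(p,X):
    c,s=np.cos(p[2]),np.sin(p[2]); return np.array([p[0]+c*X[0]-s*X[1],p[1]+s*X[0]+c*X[1],X[2]])
E
python3 - <<'E'
from fit import *
obs=[('scene0',(302.5,289.2),'B+'),('scene0',(336.4,250.3),'F+'),('scene0',(180,216.4),'B-'),('scene0',(330,229.4),'L+'),('scene0',(229.4,177.2),'L-'),('scene0',(291.7,183.9),'bar'),
('side0',(244.6,203.2),'bar'),('side0',(292.1,276.4),'F-'),('side0',(258.9,181.1),'F+'),('side0',(363.6,265.7),'B-'),('wrist0',(56,125),'bar')]
def pts(a): return {'B+':[.076,.181,.124],'B-':[.076,-.181,.124],'F+':[-.075,.18,.12],'F-':[-.075,-.18,.12],'L+':lidpt(a,.152,.181),'L-':lidpt(a,.152,-.181),'bar':[-.136,0,.182]}
def f(p):
    P=pts(p[3]); return np.concatenate([proj(t,W(p,P[k]))[0]-uv for t,uv,k in obs])
r=least_squares(f,[.65,0,0,.8],loss='soft_l1'); p=r.x
print(p); print(np.c_[np.round(f(p).reshape(-1,2),1)].tolist())
print('bar tri',tri([(t,uv) for t,uv,k in obs if k=='bar']),'model',W(p,[-.136,0,.182]))
print('edge',W(p,lidpt(p[3],.152,0)),'hinge',W(p,[.076,0,.124]))
np.save('p.npy',p)
for t in('scene0','side0','wrist0'):
    im=cv2.imread(f'pics/{t}.png'); P=pts(p[3])
    for k in P:
        q=proj(t,W(p,P[k]))[0]; 
        if abs(q).max()<2000: cv2.circle(im,tuple(int(v) for v in q),3,(0,0,255),1)
    for a,b in(('B+','B-'),('F+','F-'),('L+','L-'),('B+','L+'),('B-','L-')):
        cv2.line(im,*[tuple(int(v) for v in proj(t,W(p,P[k]))[0]) for k in(a,b)],(0,255,0),1)
    cv2.imwrite(f'pics/{t}o.png',im)
ims=[cv2.imread(f'pics/{t}o.png') for t in('side0','wrist0')]
cv2.imwrite('pics/o.png',cv2.resize(np.vstack(ims),None,fx=.7,fy=.7))
E
```

```text
[0.65185964 0.07380629 0.02030418 0.24186912]
[[-0.9, 2.7], [1.7, -1.1], [3.0, 3.2], [9.0, 9.8], [-8.6, -0.7], [-0.2, 0.9], [-0.5, -0.3], [-2.3, 1.6], [-1.3, -2.0], [0.0, 1.5], [0.5, 0.4]]
bar tri [0.51585459 0.07023988 0.18271288] model [0.51588767 0.07104511 0.182     ]
edge [0.58029881 0.07235311 0.1604067 ] hinge [0.72784397 0.0753493  0.124     ]
```

View pics/o.png

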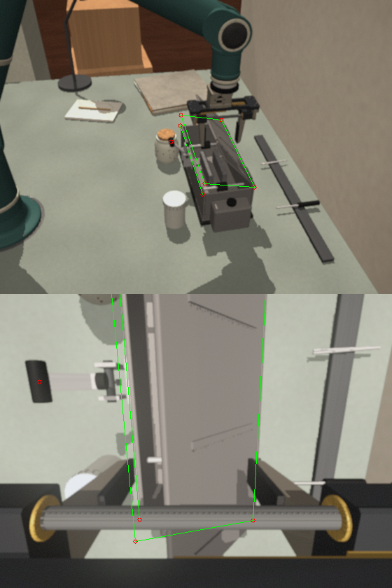

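View pics/scene0o.png

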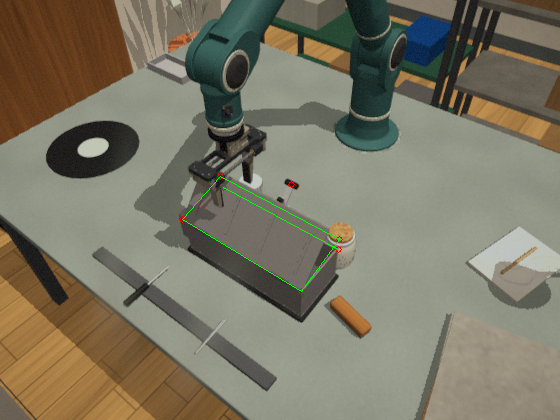

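```bash
python3 - <<'E'
from fit import *
p=np.load('p.npy')
for a in np.arange(.4,1.46,.1):
    print(round(a,2),proj('scene0',W(p,lidpt(a,.152,.181)))[0].round(0),proj('scene0',W(p,lidpt(a,.152,-.181)))[0].round(0),'wrist',proj('wrist0',W(p,lidpt(a,.152,0)))[0].round(0),'side L+-',proj('side0',W(p,lidpt(a,.152,.181)))[0].round(0),proj('side0',W(p,lidpt(a,.152,-.181)))[0].round(0), W(p,lidpt(a,.152,0)).round(3))
E
```

```text
0.4 [338. 235.] [218. 172.] wrist [173. 123.] side L+- [262. 156.] [297. 253.] [0.588 0.073 0.183]
0.5 [337. 233.] [216. 169.] wrist [177. 122.] side L+- [265. 151.] [300. 247.] [0.594 0.073 0.197]
0.6 [335. 231.] [213. 167.] wrist [185. 121.] side L+- [268. 146.] [305. 241.] [0.602 0.073 0.21 ]
0.7 [334. 230.] [210. 165.] wrist [197. 120.] side L+- [272. 141.] [310. 236.] [0.612 0.073 0.222]
0.8 [331. 229.] [206. 164.] wrist [213. 119.] side L+- [276. 137.] [316. 231.] [0.622 0.073 0.233]
0.9 [329. 230.] [203. 163.] wrist [236. 117.] side L+- [281. 133.] [322. 226.] [0.633 0.073 0.243]
1.0 [326. 230.] [198. 163.] wrist [264. 116.] side L+- [286. 129.] [329. 221.] [0.646 0.074 0.252]
1.1 [322. 232.] [194. 164.] wrist [299. 114.] side L+- [292. 126.] [336. 217.] [0.659 0.074 0.259]
1.2 [319. 234.] [190. 165.] wrist [339. 112.] side L+- [297. 123.] [344. 213.] [0.673 0.074 0.266]
1.3 [315. 237.] [185. 167.] wrist [384. 110.] side L+- [303. 121.] [352. 210.] [0.687 0.075 0.27 ]
1.4 [311. 240.] [180. 169.] wrist [432. 109.] side L+- [310. 119.] [360. 208.] [0.702 0.075 0.274]
```

The overlay shows the tub fits well. From the lid corner (330,229 in scene) and lid edge (col ~232 in wrist), the lid angle is about 0.88. The lid runs between the open fingers, so I go straight up first, then shut the jaws.

Request:
{"op": "send_rows", "data": {"moves": [{"z": 0.02, "jaw": 1}, {"z": 0.025, "jaw": 1}, {"z": 0.025, "jaw": 1}, {"z": 0.02, "jaw": 1}, {"x": 0.015, "jaw": -1}, {"x": 0.015, "jaw": -1}, {"jaw": -1}, {"jaw": -1}, {"jaw": -1}, {"jaw": -1}, {"jaw": -1}, {"jaw": -1}]}}

```text
schema error: expected keys x, y, z, rx, ry, rz, jaw
```

```bash
python3 - <<'E'
from h import *
s=bot.read_state(); print({k:np.round(s[k],3) for k in('clock','ee_pos','orientation','wrist_force','finger_gap')})
grab('side','side1');grab('wrist','wrist1')
ims=[cv2.imread(f'pics/{t}.png') for t in('side1','wrist1')]
cv2.imwrite('pics/o1.png',cv2.resize(np.vstack(ims),None,fx=.7,fy=.7))
E
```

```text
{'clock': np.float64(0.15), 'ee_pos': array([ 0.65 , -0.   ,  0.214]), 'orientation': array([-2.221e+00, -2.221e+00,  2.000e-03]), 'wrist_force': array([-0.112,  0.196,  0.303]), 'finger_gap': np.float64(1.0)}
```

View pics/o1.png

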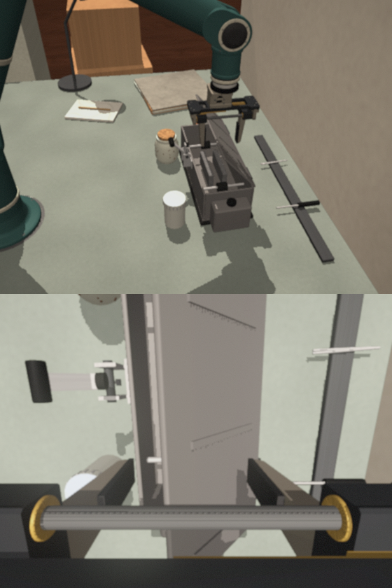

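All keys are required in each row, so nothing moved.

Request:
{"op": "send_rows", "data": {"moves": [{"x": 0, "y": 0, "z": 0.02, "rx": 0, "ry": 0, "rz": 0, "jaw": 1}, {"x": 0, "y": 0, "z": 0.025, "rx": 0, "ry": 0, "rz": 0, "jaw": 1}, {"x": 0, "y": 0, "z": 0.025, "rx": 0, "ry": 0, "rz": 0, "jaw": 1}, {"x": 0, "y": 0, "z": 0.025, "rx": 0, "ry": 0, "rz": 0, "jaw": 1}, {"x": 0.015, "y": 0, "z": 0, "rx": 0, "ry": 0, "rz": 0, "jaw": -1}, {"x": 0.015, "y": 0, "z": 0, "rx": 0, "ry": 0, "rz": 0, "jaw": -1}, {"x": 0, "y": 0, "z": 0, "rx": 0, "ry": 0, "rz": 0, "jaw": -1}, {"x": 0, "y": 0, "z": 0, "rx": 0, "ry": 0, "rz": 0, "jaw": -1}, {"x": 0, "y": 0, "z": 0, "rx": 0, "ry": 0, "rz": 0, "jaw": -1}, {"x": 0, "y": 0, "z": 0, "rx": 0, "ry": 0, "rz": 0, "jaw": -1}, {"x": 0, "y": 0, "z": 0, "rx": 0, "ry": 0, "rz": 0, "jaw": -1}, {"x": 0, "y": 0, "z": 0, "rx": 0, "ry": 0, "rz": 0, "jaw": -1}]}}

```text
clock: 1.25
ee_pos: [0.6753, -0.0002, 0.3103]
orientation: [-2.217, -2.217, 0.012]
wrist_force: [0.8, -0.3, 0.7]
finger_gap: 0.439
```

```bash
python3 - <<'E'
from h import *
s=bot.read_state(); print({k:np.round(s[k],3) for k in('clock','ee_pos','orientation','wrist_force','finger_gap')})
grab('side','side2');grab('wrist','wrist2')
ims=[cv2.imread(f'pics/{t}.png') for t in('side2','wrist2')]
cv2.imwrite('pics/o2.png',cv2.resize(np.vstack(ims),None,fx=.7,fy=.7))
E
```

```text
{'clock': np.float64(1.25), 'ee_pos': array([ 0.675, -0.   ,  0.31 ]), 'orientation': array([-2.217, -2.217,  0.012]), 'wrist_force': array([ 0.789, -0.288,  0.718]), 'finger_gap': np.float64(0.439)}
```

View pics/o2.png

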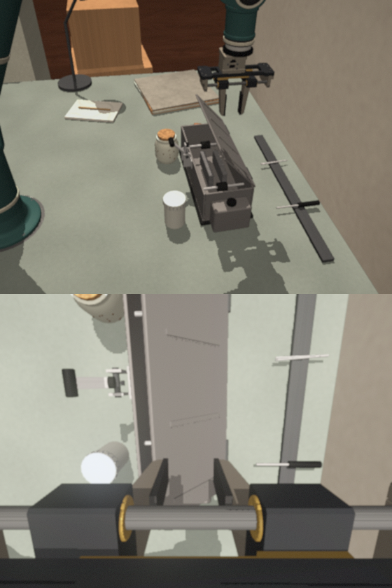

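Request:
{"op": "send_rows", "data": {"moves": [{"x": 0.01, "y": 0, "z": 0, "rx": 0, "ry": 0, "rz": 0, "jaw": -1}, {"x": 0.005, "y": 0, "z": 0, "rx": 0, "ry": 0, "rz": 0, "jaw": -1}, {"x": 0, "y": 0, "z": 0, "rx": 0, "ry": 0, "rz": 0, "jaw": -1}, {"x": 0, "y": 0, "z": 0, "rx": 0, "ry": 0, "rz": 0, "jaw": -1}, {"x": 0, "y": 0, "z": 0, "rx": 0, "ry": 0, "rz": 0, "jaw": -1}, {"x": 0, "y": 0, "z": 0, "rx": 0, "ry": 0, "rz": 0, "jaw": -1}, {"x": 0, "y": 0, "z": 0, "rx": 0, "ry": 0, "rz": 0, "jaw": -1}, {"x": 0, "y": 0, "z": -0.02, "rx": 0, "ry": 0, "rz": 0, "jaw": -1}, {"x": 0, "y": 0, "z": -0.02, "rx": 0, "ry": 0, "rz": 0, "jaw": -1}, {"x": 0, "y": 0, "z": -0.015, "rx": 0, "ry": 0, "rz": 0, "jaw": -1}, {"x": 0, "y": 0, "z": 0, "rx": 0, "ry": 0, "rz": 0, "jaw": -1}]}}

```text
clock: 2.27
ee_pos: [0.6899, -0.0002, 0.2558]
orientation: [-2.218, -2.218, 0.007]
wrist_force: [0.2, 0.1, -0.6]
finger_gap: 0.003
```

```bash
python3 - <<'E'
from h import *
s=bot.read_state(); print({k:np.round(s[k],3) for k in('clock','ee_pos','orientation','wrist_force','finger_gap')})
grab('scene','scene3');grab('side','side3')
ims=[cv2.imread('pics/scene3.png')[140:320,160:380],cv2.imread('pics/side3.png')[110:290,210:430]]
cv2.imwrite('pics/o3.png',cv2.resize(np.vstack(ims),None,fx=1.65,fy=1.65))
E
```

```text
{'clock': np.float64(2.267), 'ee_pos': array([ 0.69 , -0.   ,  0.256]), 'orientation': array([-2.218, -2.218,  0.007]), 'wrist_force': array([ 0.207,  0.113, -0.554]), 'finger_gap': np.float64(0.003)}
```

View pics/o3.png

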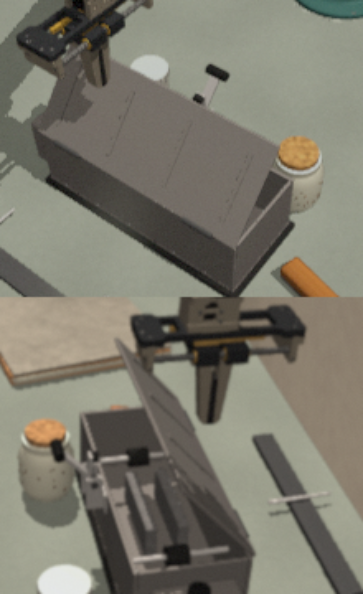

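Request:
{"op": "send_rows", "data": {"moves": [{"x": -0.008, "y": 0, "z": -0.01, "rx": 0, "ry": 0, "rz": 0, "jaw": -1}, {"x": -0.008, "y": 0, "z": -0.01, "rx": 0, "ry": 0, "rz": 0, "jaw": -1}, {"x": -0.008, "y": 0, "z": -0.01, "rx": 0, "ry": 0, "rz": 0, "jaw": -1}, {"x": -0.008, "y": 0, "z": -0.008, "rx": 0, "ry": 0, "rz": 0, "jaw": -1}, {"x": -0.008, "y": 0, "z": -0.008, "rx": 0, "ry": 0, "rz": 0, "jaw": -1}, {"x": -0.005, "y": 0, "z": -0.007, "rx": 0, "ry": 0, "rz": 0, "jaw": -1}, {"x": 0, "y": 0, "z": 0, "rx": 0, "ry": 0, "rz": 0, "jaw": -1}]}}

```text
clock: 2.95
ee_pos: [0.6513, 0.0, 0.2163]
orientation: [2.213, 2.213, 0.02]
wrist_force: [-0.1, 0.5, -1.1]
finger_gap: 0.003
```

```bash
python3 - <<'E'
from h import *
s=bot.read_state(); print({k:np.round(s[k],3) for k in('clock','ee_pos','orientation','wrist_force','finger_gap')})
grab('scene','scene4');grab('side','side4')
ims=[cv2.imread('pics/scene4.png')[140:320,160:380],cv2.imread('pics/side4.png')[110:290,210:430]]
cv2.imwrite('pics/o4.png',cv2.resize(np.vstack(ims),None,fx=1.65,fy=1.65))
E
```

```text
{'clock': np.float64(2.95), 'ee_pos': array([0.651, 0.   , 0.216]), 'orientation': array([2.213, 2.213, 0.02 ]), 'wrist_force': array([-0.092,  0.464, -1.074]), 'finger_gap': np.float64(0.003)}
```

View pics/o4.png

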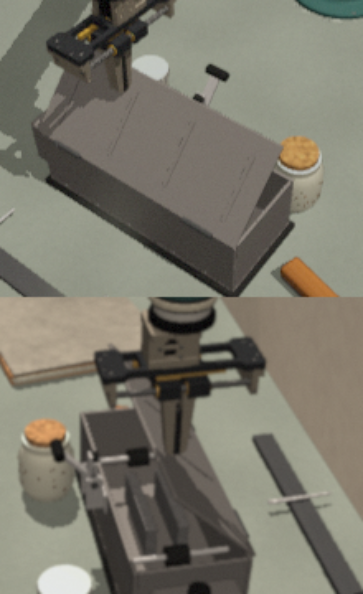

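Request:
{"op": "send_rows", "data": {"moves": [{"x": -0.006, "y": 0, "z": -0.008, "rx": 0, "ry": 0, "rz": 0, "jaw": -1}, {"x": -0.006, "y": 0, "z": -0.008, "rx": 0, "ry": 0, "rz": 0, "jaw": -1}, {"x": -0.006, "y": 0, "z": -0.009, "rx": 0, "ry": 0, "rz": 0, "jaw": -1}, {"x": -0.005, "y": 0, "z": -0.01, "rx": 0, "ry": 0, "rz": 0, "jaw": -1}, {"x": -0.004, "y": 0, "z": -0.01, "rx": 0, "ry": 0, "rz": 0, "jaw": -1}, {"x": -0.004, "y": 0, "z": -0.01, "rx": 0, "ry": 0, "rz": 0, "jaw": -1}, {"x": 0, "y": 0, "z": 0, "rx": 0, "ry": 0, "rz": 0, "jaw": -1}]}}

```text
clock: 3.63
ee_pos: [0.6203, -0.0001, 0.16]
orientation: [2.21, 2.209, 0.028]
wrist_force: [0.1, -0.1, 0.4]
finger_gap: 0.004
```

```bash
python3 - <<'E'
from h import *
s=bot.read_state(); print({k:np.round(s[k],3) for k in('clock','ee_pos','orientation','wrist_force','finger_gap')})
grab('scene','scene5');grab('side','side5')
ims=[cv2.imread('pics/scene5.png')[140:320,160:380],cv2.imread('pics/side5.png')[110:290,210:430]]
cv2.imwrite('pics/o5.png',cv2.resize(np.vstack(ims),None,fx=1.65,fy=1.65))
E
```

```text
{'clock': np.float64(3.633), 'ee_pos': array([ 0.62, -0.  ,  0.16]), 'orientation': array([2.21 , 2.209, 0.028]), 'wrist_force': array([ 0.106, -0.089,  0.365]), 'finger_gap': np.float64(0.004)}
```

View pics/o5.png

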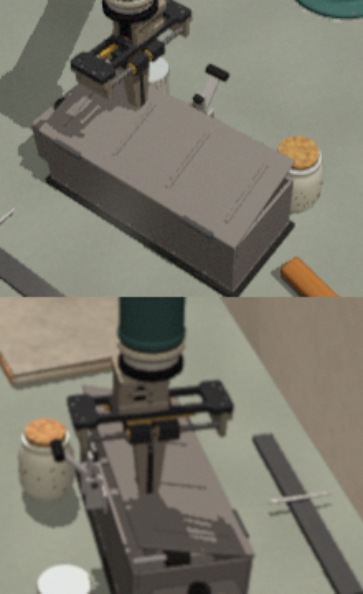

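The lid is following and is at about 0.25 rad. I'll continue down in small steps.

Request:
{"op": "send_rows", "data": {"moves": [{"x": -0.003, "y": 0, "z": -0.008, "rx": 0, "ry": 0, "rz": 0, "jaw": -1}, {"x": -0.002, "y": 0, "z": -0.008, "rx": 0, "ry": 0, "rz": 0, "jaw": -1}, {"x": -0.001, "y": 0, "z": -0.006, "rx": 0, "ry": 0, "rz": 0, "jaw": -1}, {"x": 0, "y": 0, "z": -0.005, "rx": 0, "ry": 0, "rz": 0, "jaw": -1}, {"x": 0, "y": 0, "z": -0.004, "rx": 0, "ry": 0, "rz": 0, "jaw": -1}, {"x": 0, "y": 0, "z": -0.003, "rx": 0, "ry": 0, "rz": 0, "jaw": -1}, {"x": 0, "y": 0, "z": 0, "rx": 0, "ry": 0, "rz": 0, "jaw": -1}]}}

```text
clock: 4.32
ee_pos: [0.6169, 0.0, 0.1276]
orientation: [2.207, 2.206, 0.035]
wrist_force: [-2.2, -0.4, 6.0]
finger_gap: 0.005
```

Request:
{"op": "send_rows", "data": {"moves": [{"x": 0, "y": 0, "z": -0.003, "rx": 0, "ry": 0, "rz": 0, "jaw": -1}, {"x": 0, "y": 0, "z": -0.003, "rx": 0, "ry": 0, "rz": 0, "jaw": -1}]}}

```text
clock: 4.48
ee_pos: [0.617, 0.0, 0.1273]
orientation: [2.208, 2.206, 0.034]
wrist_force: [-11.7, -0.4, 26.5]
finger_gap: 0.005
```

```bash
python3 - <<'E'
from h import *
s=bot.read_state(); print({k:np.round(s[k],3) for k in('clock','ee_pos','orientation','wrist_force','finger_gap')})
E
```

```text
{'clock': np.float64(4.483), 'ee_pos': array([0.617, 0.   , 0.127]), 'orientation': array([2.208, 2.206, 0.034]), 'wrist_force': array([-11.688,  -0.386,  26.506]), 'finger_gap': np.float64(0.005)}
```

Firm stop at z = 0.127, so the lid is shut. Lift off and look.

Request:
{"op": "send_rows", "data": {"moves": [{"x": 0, "y": 0, "z": 0.01, "rx": 0, "ry": 0, "rz": 0, "jaw": -1}, {"x": 0, "y": 0, "z": 0.025, "rx": 0, "ry": 0, "rz": 0, "jaw": -1}, {"x": 0, "y": 0, "z": 0.03, "rx": 0, "ry": 0, "rz": 0, "jaw": -1}, {"x": 0, "y": 0, "z": 0.03, "rx": 0, "ry": 0, "rz": 0, "jaw": -1}, {"x": 0, "y": 0, "z": 0.025, "rx": 0, "ry": 0, "rz": 0, "jaw": -1}, {"x": -0.03, "y": 0, "z": 0.01, "rx": 0, "ry": 0, "rz": 0, "jaw": -1}, {"x": -0.03, "y": 0, "z": 0, "rx": 0, "ry": 0, "rz": 0, "jaw": -1}, {"x": -0.03, "y": 0, "z": 0, "rx": 0, "ry": 0, "rz": 0, "jaw": -1}, {"x": -0.03, "y": 0, "z": 0, "rx": 0, "ry": 0, "rz": 0, "jaw": -1}, {"x": -0.02, "y": 0, "z": 0, "rx": 0, "ry": 0, "rz": 0, "jaw": -1}, {"x": 0, "y": 0, "z": 0, "rx": 0, "ry": 0, "rz": 0, "jaw": -1}]}}

```text
clock: 5.4
ee_pos: [0.4718, 0.0005, 0.2617]
orientation: [2.207, 2.206, 0.036]
wrist_force: [0.5, -0.5, 0.1]
finger_gap: 0.005
```

```bash
python3 - <<'E'
from h import *
from scipy.spatial.transform import Rotation as Ro
s=bot.read_state(); print({k:np.round(s[k],3) for k in('clock','ee_pos','orientation','wrist_force','finger_gap')})
R=Ro.from_rotvec(s['orientation']); R0=Ro.from_rotvec([-2.2214,-2.2214,0]); print('fix',(R0*R.inv()).as_rotvec().round(3))
for n in('scene','side','wrist'): grab(n,n+'6')
ims=[cv2.imread('pics/scene6.png')[140:320,160:380],cv2.imread('pics/side6.png')[110:290,210:430]]
cv2.imwrite('pics/o6.png',cv2.resize(np.vstack(ims),None,fx=1.65,fy=1.65))
E
```

```text
{'clock': np.float64(5.4), 'ee_pos': array([0.472, 0.   , 0.262]), 'orientation': array([2.207, 2.206, 0.036]), 'wrist_force': array([ 0.544, -0.546,  0.111]), 'finger_gap': np.float64(0.005)}
fix [-0.002  0.032  0.001]
```

View pics/o6.png

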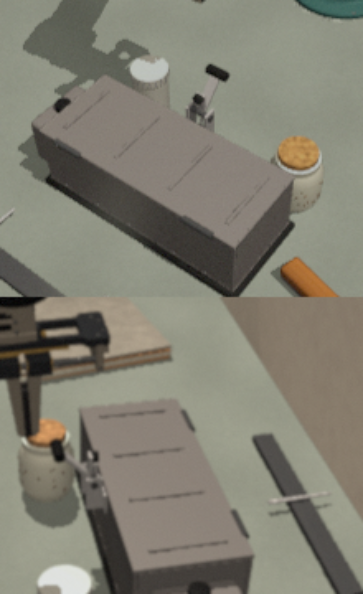

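View pics/wrist6.png

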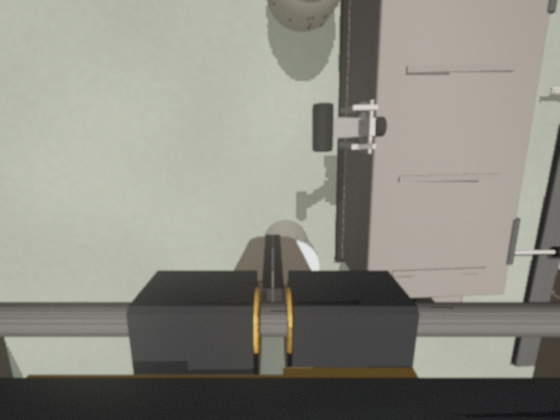

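```bash
python3 - <<'E'
from fit import *
o=[('scene6',(291.5,184.2)),('side6',(244.6,202.6)),('wrist6',(323,127))]
X=tri(o);print(X,[ (proj(t,X)[0]-uv).round(1).tolist() for t,uv in o]); p=np.load('p.npy'); print(W(p,[-.136,0,.182]))
print('jar',tri([('scene0',(342,247)),('side0',(238,212))]),'can',tri([('scene0',(250.5,187)),('side0',(250,283))]))
E
```

```text
[0.51638938 0.07073855 0.18329372] [[-0.2, 0.2], [-0.3, -0.2], [0.4, 0.7]]
[0.51588767 0.07104511 0.182     ]
jar [0.5149816  0.22679468 0.0468644 ] can [ 0.50780198 -0.0750391   0.08582893]
```

Request:
{"op": "send_rows", "data": {"moves": [{"x": -0.02, "y": 0.02, "z": 0, "rx": 0, "ry": 0.03, "rz": 0, "jaw": -1}, {"x": 0, "y": 0.025, "z": 0, "rx": 0, "ry": 0, "rz": 0, "jaw": -1}, {"x": 0, "y": 0.025, "z": 0, "rx": 0, "ry": 0, "rz": 0, "jaw": -1}, {"x": 0, "y": 0, "z": 0, "rx": 0, "ry": 0, "rz": 0, "jaw": -1}]}}

```text
clock: 5.88
ee_pos: [0.4606, 0.0721, 0.2617]
orientation: [2.228, 2.213, 0.008]
wrist_force: [-0.3, 0.2, -0.1]
finger_gap: 0.003
```

Request:
{"op": "send_rows", "data": {"moves": [{"x": -0.005, "y": 0, "z": -0.03, "rx": 0, "ry": 0, "rz": 0, "jaw": -1}, {"x": 0, "y": 0, "z": -0.03, "rx": 0, "ry": 0, "rz": 0, "jaw": -1}, {"x": 0, "y": 0, "z": -0.025, "rx": 0, "ry": 0, "rz": 0, "jaw": -1}, {"x": 0, "y": 0, "z": -0.005, "rx": 0, "ry": 0, "rz": 0, "jaw": -1}, {"x": 0, "y": 0, "z": 0, "rx": 0, "ry": 0, "rz": 0, "jaw": -1}]}}

```text
clock: 6.3
ee_pos: [0.4631, 0.0746, 0.169]
orientation: [2.222, 2.215, 0.017]
wrist_force: [-0.1, 0.6, 1.3]
finger_gap: 0.003
```

```bash
python3 - <<'E'
from h import *
for n in('scene','wrist'): grab(n,n+'7')
ims=[cv2.resize(cv2.imread('pics/scene7.png')[110:320,160:440],None,fx=2,fy=2),cv2.imread('pics/wrist7.png')]
cv2.imwrite('pics/o7.png',cv2.resize(np.vstack(ims),None,fx=.7,fy=.7))
E
```

```text
(no output)
```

View pics/o7.png

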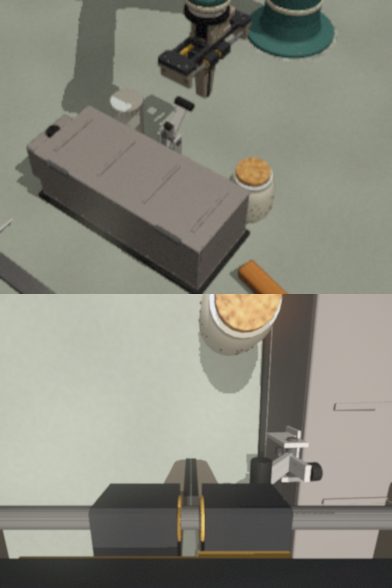

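Request:
{"op": "send_rows", "data": {"moves": [{"x": 0.01, "y": -0.003, "z": 0, "rx": 0, "ry": 0, "rz": 0, "jaw": -1}, {"x": 0.01, "y": 0, "z": 0.001, "rx": 0, "ry": 0, "rz": 0, "jaw": -1}, {"x": 0.008, "y": 0, "z": 0.001, "rx": 0, "ry": 0, "rz": 0, "jaw": -1}, {"x": 0.008, "y": 0, "z": 0.001, "rx": 0, "ry": 0, "rz": 0, "jaw": -1}, {"x": 0.008, "y": 0, "z": 0.001, "rx": 0, "ry": 0, "rz": 0, "jaw": -1}, {"x": 0.008, "y": 0, "z": 0.001, "rx": 0, "ry": 0, "rz": 0, "jaw": -1}]}}

```text
clock: 6.9
ee_pos: [0.5019, 0.0716, 0.1823]
orientation: [-2.209, -2.203, 0.03]
wrist_force: [-21.0, -1.6, 21.3]
finger_gap: 0.003
```

```bash
python3 - <<'E'
from h import *
s=bot.read_state(); print({k:np.round(s[k],3) for k in('clock','ee_pos','orientation','wrist_force','wrist_torque','joint_efforts')})
for n in('scene','side','wrist'): grab(n,n+'8')
ims=[cv2.resize(cv2.imread('pics/scene8.png')[130:270,230:370],None,fx=4,fy=4,interpolation=3),cv2.resize(cv2.imread('pics/side8.png')[120:260,190:330],None,fx=4,fy=4,interpolation=3)]
cv2.imwrite('pics/o8.png',cv2.resize(np.hstack(ims),None,fx=.7,fy=.7))
E
```

```text
{'clock': np.float64(6.9), 'ee_pos': array([0.502, 0.072, 0.182]), 'orientation': array([-2.209, -2.203,  0.03 ]), 'wrist_force': array([-21.011,  -1.613,  21.303]), 'wrist_torque': array([-0.234,  4.778,  0.042]), 'joint_efforts': array([  0.976, -30.219,   1.212, -25.868,   0.865,  -6.882,  -0.076])}
```

View pics/o8.png

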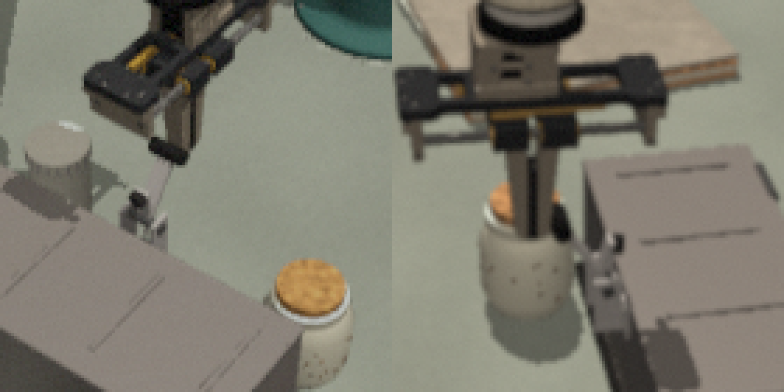

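View pics/wrist8.png

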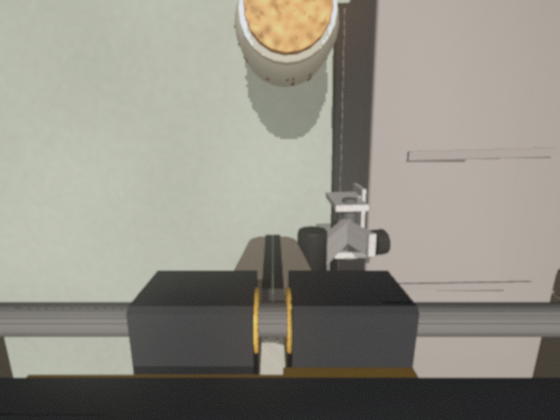

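The force points along the lever (21 N back, 21 N up). Friction is carrying the tip up with the rising bar, and the push is jamming toward the pivot. I'll back off, go in lower, and push up and over along the bar's arc.

Request:
{"op": "send_rows", "data": {"moves": [{"x": -0.015, "y": 0, "z": 0, "rx": 0, "ry": 0, "rz": 0, "jaw": -1}, {"x": -0.02, "y": 0, "z": 0, "rx": 0, "ry": 0.015, "rz": 0, "jaw": -1}, {"x": 0, "y": 0, "z": -0.015, "rx": 0, "ry": 0.01, "rz": 0, "jaw": -1}, {"x": 0, "y": 0, "z": -0.01, "rx": 0, "ry": 0, "rz": 0, "jaw": -1}, {"x": 0, "y": 0, "z": 0, "rx": 0, "ry": 0, "rz": 0, "jaw": -1}]}}

```text
clock: 7.47
ee_pos: [0.479, 0.0718, 0.1605]
orientation: [-2.21, -2.199, 0.026]
wrist_force: [-1.5, -0.6, 1.3]
finger_gap: 0.004
```

```bash
python3 - <<'E'
from h import *
from scipy.spatial.transform import Rotation as Ro
s=bot.read_state(); print({k:np.round(s[k],3) for k in('clock','ee_pos','wrist_force')})
R=Ro.from_rotvec(s['orientation']); R0=Ro.from_rotvec([-2.2214,-2.2214,0]); print('fix',(R0*R.inv()).as_rotvec().round(3))
for n in('scene','side'): grab(n,n+'9')
ims=[cv2.resize(cv2.imread('pics/scene9.png')[130:270,230:370],None,fx=4,fy=4,interpolation=3),cv2.resize(cv2.imread('pics/side9.png')[120:260,190:330],None,fx=4,fy=4,interpolation=3)]
cv2.imwrite('pics/o9.png',cv2.resize(np.hstack(ims),None,fx=.7,fy=.7))
E
```

```text
{'clock': np.float64(7.467), 'ee_pos': array([0.479, 0.072, 0.16 ]), 'wrist_force': array([-1.475, -0.554,  1.339])}
fix [-0.005 -0.028  0.005]
```

View pics/o9.png

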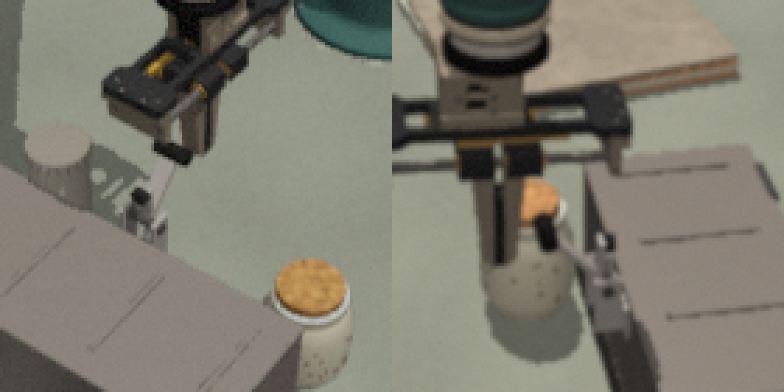

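Request:
{"op": "send_rows", "data": {"moves": [{"x": 0.005, "y": 0, "z": 0, "rx": 0, "ry": -0.03, "rz": 0, "jaw": -1}, {"x": 0.006, "y": 0, "z": 0.004, "rx": 0, "ry": 0, "rz": 0, "jaw": -1}, {"x": 0.006, "y": 0, "z": 0.006, "rx": 0, "ry": 0, "rz": 0, "jaw": -1}, {"x": 0.006, "y": 0, "z": 0.006, "rx": 0, "ry": 0, "rz": 0, "jaw": -1}]}}

```text
clock: 7.9
ee_pos: [0.5041, 0.0719, 0.1791]
orientation: [-2.225, -2.214, -0.007]
wrist_force: [-1.3, 0.5, -1.5]
finger_gap: 0.004
```

Low force now, and the bar is moving. Continue over centre.

Request:
{"op": "send_rows", "data": {"moves": [{"x": 0.007, "y": 0, "z": 0.003, "rx": 0, "ry": 0, "rz": 0, "jaw": -1}, {"x": 0.007, "y": 0, "z": 0.002, "rx": 0, "ry": 0, "rz": 0, "jaw": -1}, {"x": 0.007, "y": 0, "z": 0.001, "rx": 0, "ry": 0, "rz": 0, "jaw": -1}]}}

```text
clock: 8.15
ee_pos: [0.5285, 0.0722, 0.1885]
orientation: [-2.226, -2.214, -0.01]
wrist_force: [-1.9, -0.4, 0.9]
finger_gap: 0.003
```

Request:
{"op": "send_rows", "data": {"moves": [{"x": 0.008, "y": 0, "z": -0.001, "rx": 0, "ry": 0, "rz": 0, "jaw": -1}, {"x": 0.008, "y": 0, "z": -0.002, "rx": 0, "ry": 0, "rz": 0, "jaw": -1}, {"x": 0.006, "y": 0, "z": -0.002, "rx": 0, "ry": 0, "rz": 0, "jaw": -1}]}}

```text
clock: 8.4
ee_pos: [0.5555, 0.0722, 0.1844]
orientation: [2.227, 2.214, 0.016]
wrist_force: [-0.4, 0.0, 0.2]
finger_gap: 0.004
```

```bash
python3 - <<'E'
from h import *
for n in('scene','side'): grab(n,n+'10')
ims=[cv2.resize(cv2.imread('pics/scene10.png')[130:270,230:370],None,fx=4,fy=4,interpolation=3),cv2.resize(cv2.imread('pics/side10.png')[120:260,190:330],None,fx=4,fy=4,interpolation=3)]
cv2.imwrite('pics/o10.png',cv2.resize(np.hstack(ims),None,fx=.7,fy=.7))
E
```

```text
(no output)
```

View pics/o10.png

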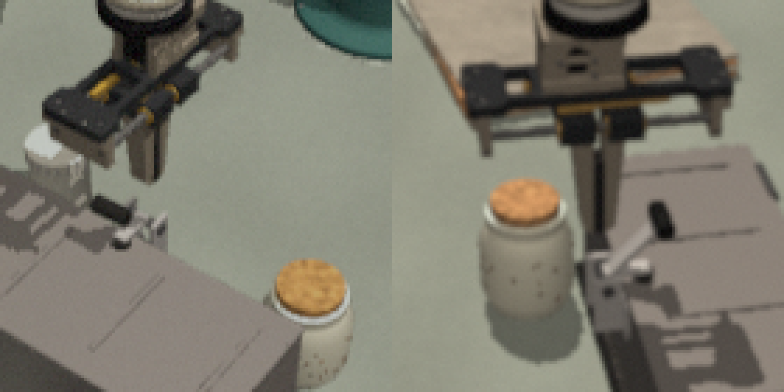

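The lever snapped over, with its bar above the lid. I'll retreat back and up.

Request:
{"op": "send_rows", "data": {"moves": [{"x": -0.02, "y": 0, "z": 0.005, "rx": 0, "ry": 0, "rz": 0, "jaw": -1}, {"x": -0.025, "y": 0, "z": 0.015, "rx": 0, "ry": 0, "rz": 0, "jaw": -1}, {"x": -0.025, "y": 0, "z": 0.03, "rx": 0, "ry": 0, "rz": 0, "jaw": -1}, {"x": -0.02, "y": 0, "z": 0.03, "rx": 0, "ry": 0, "rz": 0, "jaw": -1}, {"x": 0, "y": 0, "z": 0.03, "rx": 0, "ry": 0, "rz": 0, "jaw": -1}, {"x": 0, "y": 0, "z": 0.02, "rx": 0, "ry": 0, "rz": 0, "jaw": -1}, {"x": 0, "y": 0, "z": 0, "rx": 0, "ry": 0, "rz": 0, "jaw": -1}, {"x": 0, "y": 0, "z": 0, "rx": 0, "ry": 0, "rz": 0, "jaw": -1}]}}

```text
clock: 9.17
ee_pos: [0.4563, 0.0712, 0.3137]
orientation: [-2.224, -2.211, -0.001]
wrist_force: [0.3, 0.1, -0.5]
finger_gap: 0.004
```

```bash
python3 - <<'E'
from fit import *
p=np.load('p.npy')
s=bot.read_state(); print({k:np.round(s[k],3) for k in('clock','ee_pos','wrist_force')})
for n in('scene','side','wrist'): grab(n,n+'11'); 
ims=[]
for n,c in(('scene',(140,320,160,380)),('side',(110,290,190,410))):
    t=n+'11'; im=cv2.imread(f'pics/{t}.png'); y0,y1,x0,x1=c
    print(n,'expected latched bar',proj(t,W(p,[-.046,0,.182]))[0].round(1),'open',proj(t,W(p,[-.136,0,.182]))[0].round(1))
    im=cv2.resize(im[y0:y1,x0:x1],None,fx=3,fy=3,interpolation=3)
    cs=[[-.076,-.181,.127],[-.076,.181,.127],[.076,.181,.127],[.076,-.181,.127]]
    q=np.array([(proj(t,W(p,X))[0]-[x0,y0])*3 for X in cs]); cv2.polylines(im,[q.astype(np.int32)],True,(0,255,0),1); ims.append(im)
cv2.imwrite('pics/o11.png',cv2.resize(np.vstack(ims),None,fx=.55,fy=.55,interpolation=cv2.INTER_AREA))
E
```

```text
{'clock': np.float64(9.167), 'ee_pos': array([0.456, 0.071, 0.314]), 'wrist_force': array([ 0.29 ,  0.141, -0.546])}
scene expected latched bar [269.4 205.7] open [291.5 184.8]
side expected latched bar [285.3 198.5] open [244.1 202.9]
```

View pics/o11.png

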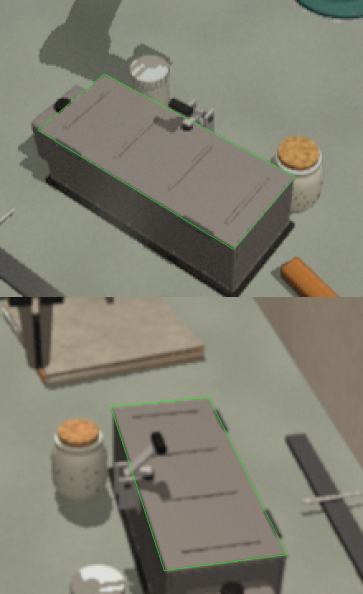

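View pics/wrist11.png

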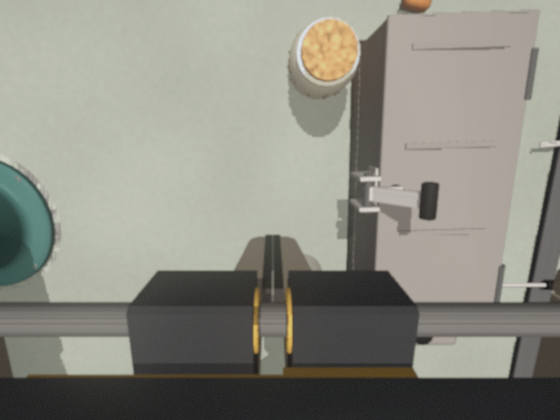

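The bar is seen at (269.7,203.6) in scene and (285.8,198.5) in side. The latched position predicts (269.4,205.7) and (285.3,198.5). The lid outline matches the shut rectangle.

```bash
python3 - <<'E'
from h import *
a=cv2.imread('pics/scene0.png').astype(int);b=cv2.imread('pics/scene11.png').astype(int)
for n,(y0,y1,x0,x1) in {'jar':(220,270,330,358),'brush':(292,338,326,375)}.items(): print(n,abs(a-b)[y0:y1,x0:x1].mean().round(1))
print(bot.sign_off())
E
```

```text
jar 7.9
brush 6.4
the job is handed in; nothing more can be done
None
```

The lid is shut and the latch lever is snapped down onto it, and the job was handed in at about 9.3 s of the 43 s allowed. I pushed the lid shut from outside with the closed fingertips until it hit a firm stop, with the tip at z = 0.127 m. Then I pushed the latch bar up and over past centre and backed the arm clear.

**Latch:** My first push on the bar jammed, with about 21 N back and 21 N up as friction carried the fingertip up with it. I backed off, went in lower and followed the bar's arc, which then took only about 2 N.

**Last checks:**
- **Lid:** its outline lies on the predicted shut rectangle in both fixed views.
- **Latch bar:** it sits within about 2 px of the predicted latched position in both fixed views.
- **Contact:** the arm was clear, with wrist force about zero. The highest reading I saw was about 29 N in all, against the shut lid.
- **Jar and brush:** they look unmoved. The before/after picture difference was 6 to 8 grey levels, which I put down to noise and shadow but did not check further.
- **Canister:** I judged it by eye only; nothing came near it.

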